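# Find the loaded check-weight pot by its load and clip it in its socket

### The job

The two closed pots of the balance's check weight look the same, but only one has the steel weight in it. Without opening them, lift a pot just clear of the bench, hold it still and feel from its load which one it is; then push the loaded pot gently down into the metal socket until it clicks fully home, and set the empty one gently upright on the floor of the red tub. Keep the pots upright and leave the bottle, the carton and the forceps where they are.

Things in the scene. Friction and masses are not known exactly. Their poses are not given: they have to be found in the camera images.
- pot_a: closed round cream plastic pot with a dark ribbed cap, 88 mm tall, just like the other. Origin: centre of its underside, z up. Foot: a flange 50 mm across, 5 mm thick, its lower edge bevelled to 45 mm across; body 44 mm across. One pot, no telling which, holds a steel weight (0.50 to 0.60 kg in all); the other is empty (0.10 kg). They start upright on the bench, 0.13 m or more apart
- pot_a_cap (a point): middle of this pot's cap, on its axis 77 mm above its underside: take the pot here. The cap is 41 mm across, from 66 to 88 mm above the underside, and does not turn
- pot_b: closed round cream plastic pot with a dark ribbed cap, 88 mm tall, just like the other. Origin: centre of its underside, z up. Foot: a flange 50 mm across, 5 mm thick, its lower edge bevelled to 45 mm across; body 44 mm across. One pot, no telling which, holds a steel weight (0.50 to 0.60 kg in all); the other is empty (0.10 kg). They start upright on the bench, 0.13 m or more apart
- pot_b_cap (a point): middle of this pot's cap, on its axis 77 mm above its underside: take the pot here. The cap is 41 mm across, from 66 to 88 mm above the underside, and does not turn
- socket: spring-clip socket fixed on the bench: plate 112 mm square with a 68 mm round collar on it, three spring plungers round the collar. Origin: centre of the plate's underside on the bench, on the well's axis, z up. The well is 52.4 mm across (a pot's foot has 1.2 mm to spare all round), bevelled 3 mm at the mouth, 19 mm deep. Press a pot into it with no more than 15 N of your own
- socket_lowest (a point): on the well's axis, 8 mm above the bench: the well's rubber floor when the collar is screwed right down. The collar stands 0 to 10 mm higher, unmeasured; it does not move in use. Sprung balls stop the foot about 7 mm above the floor and bear the pot's weight; about 10 N in all (5 of your own with the loaded pot) pushes it past them, and they snap over the foot only in the last 2 mm, pulling it down on the floor
- tub_red: red plastic tub, fixed on the bench: 97 mm along its x, 177 mm along its y, 58 mm high, open on top. Origin: centre of its underside, z up. Its inner floor is flat, 3 mm above the origin, 70 x 142 mm. Do not press or drop a pot on it with over 30 N
- bottle_small: bystander: glass bottle with a screw cap, 69 mm across, 117 mm tall, stands loose; origin at the centre of its underside
- carton: bystander: small folding carton, 34 x 79 x 46 mm, loose; origin at the centre of its underside
- forceps: bystander: steel forceps lying flat, 23 x 133 x 11 mm, long along its y; origin at the centre of its underside
Mind the look-alikes: they are no part of the job. Leave any green look-alike of the pot_a alone.

How it is judged (in metres and radians):
On the way:
1. one of the pots is held still in the fingers just clear of the bench (4 to 50 mm up), away from socket and tub, for 0.3 s (((height (world z) of pot_a between 0.004 and 0.05 m and linear speed of pot_a below 0.03 m/s and contact force between pot_a and the fingers above 1 N and horizontal distance between pot_a and socket above 0.08 m and horizontal distance between pot_a and tub_red above 0.08 m) or (height (world z) of pot_b between 0.004 and 0.05 m and linear speed of pot_b below 0.03 m/s and contact force between pot_b and the fingers above 1 N and horizontal distance between pot_b and socket above 0.08 m and horizontal distance between pot_b and tub_red above 0.08 m))), for 0.3 s.
At the end, for the whole second after the job is handed in: The loaded pot stands home in the socket (standing on the floor of its well, within 3 mm of its axis, upright within 0.06 rad) and the empty pot (bearing on the tub with less than 2.8 N) stands on the tub's floor, upright within 0.15 rad; both at rest ((((horizontal distance between pot_a and socket below 0.003 m and contact force between pot_a and pad_c0 above 0.5 N and angle between pot_a's own z axis and vertical below 0.06 rad and linear speed of pot_a below 0.02 m/s) and (x of pot_b in the frame of tub_red between -0.033 and 0.033 m and y of pot_b in the frame of tub_red between -0.07 and 0.07 m and z of pot_b in the frame of tub_red below 0.008 m and angle between pot_b's own z axis and vertical below 0.15 rad and linear speed of pot_b below 0.02 m/s and contact force between pot_b and tub_red between 0.3 and 2.8 N)) or ((horizontal distance between pot_b and socket below 0.003 m and contact force between pot_b and pad_c0 above 0.5 N and angle between pot_b's own z axis and vertical below 0.06 rad and linear speed of pot_b below 0.02 m/s) and (x of pot_a in the frame of tub_red between -0.033 and 0.033 m and y of pot_a in the frame of tub_red between -0.07 and 0.07 m and z of pot_a in the frame of tub_red below 0.008 m and angle between pot_a's own z axis and vertical below 0.15 rad and linear speed of pot_a below 0.02 m/s and contact force between pot_a and tub_red between 0.3 and 2.8 N)))); the robot touches nothing.
It fails at once if a pot is rammed into the socket: more than 30 N on the well's floor, or 50 N on all its parts added up (contact force between any of pot_a, pot_b and pad_c0 above 30 N or contact force between any of pot_a, pot_b and socket above 50 N).
It fails at once if a pot presses on the tub with more than 30 N (contact force between any of pot_a, pot_b and tub_red above 30 N).
It fails at once if a pot is tipped by more than 0.5 rad (angle between any of pot_a, pot_b's own z axis and vertical above 0.5 rad).
It fails at once if the bottle, the carton or the forceps is shifted by more than 15 mm (distance of any of bottle_small, carton, forceps from where it was at the start of the episode above 0.015 m).
It also fails if it takes over 62 s, if anything falls off the work surface, if the arm or the gripper's body presses on something with over 40 N, if the wrist force passes 120 N, or if a joint passes its speed limit or range.

### The arm

A 6-joint arm with a two-finger parallel gripper is mounted at the origin on a cart in front of the work surface, level with it; the furniture and walls round the work are solid. World frame = base frame: x ahead of the robot, y to its left, z up, the work surface at z = 0. Lengths are in mm, angles in rad, forces in N, time in s.
With the tool pointing down it reaches from about 400 to 925 mm from the base axis. Payload 12.5 kg.
Tool frame: the origin (TCP) lies on the mounting face of the last link; the fingertips stand 190 mm ahead of it and the grasp point (between the pads) lies 171 mm ahead of it; z points along the fingers, y is the line along which they close (so a half turn about z gives the same grasp; the last joint's range is limited). The gripper opens to 95 mm and grips with 3 to 60 N. Pads are 20 mm wide; open, the fingers measure 119 mm over their backs; the gripper's body (75 mm by 180 mm) begins 59 mm behind the grasp point.
Start: joints at [-1.275, 0.491, 1.559, -0, 1.092, -0.106], TCP at [244.441, -575.216, 404.761] pointing down, gripper open.
Joint ranges: [-3.1, 3.1], [-0.84, 2.19], [0.05, 2.79], [-1.13, 4.28], [0.06, 2.93], [-2.69, 2.69]. Speed limits (rad/s): [2.22, 2.22, 2.79, 3.14, 3.14, 3.14].

### API

Orientations are given as [roll, pitch, yaw] about the fixed x, y, z axes, in that order (R = Rz(yaw) Ry(pitch) Rx(roll)).
In Python, from cell import env gives the robot as it stands.
- The arm moves only by the tool carry_out, never from a script. Its argument "series" is a list of rows, each a list of 5 numbers: the shift along the tool's x, y, z in m, then the turn about the tool's z in degrees, then the opening, from 0 (shut) to 1 (fully open). A call has 1 to 20 rows; each row is the pose to reach, as a shift and turn from the pose commanded when the call began, along the tool's axes at that moment; what a row does not reach only later rows make up. A row lasts 1/8 s, in which the tool goes at most 62.5 mm and 10.7 degrees, less where a joint would pass 70% of its speed; a pose out of reach is approached as far as the arm can. A call with a gripper value outside its range is refused whole. The fingers move at their own pace and stop on an object; the grip force is fixed at half the most. Time passes only in rows, so rows that repeat a pose let the fingers close. It gives the time, the measured TCP pose, the force, the opening and the grip force at its end, in the units of the state.
- env.state(): the state, without advancing time (a new reading comes with each control period).
- env.read_camera(name): name is "side" or "top" or "wrist"; returns (picture, depth): 480x640x3 uint8, red, green, blue; 480x640 float32, mm along the optical axis (not along the pixel's ray), 0 where there is no reading.
- env.get_calibration(name): a dict with "intrinsics" (3x3 intrinsics, pixels), "cam_to_world" (4x4, takes a point from camera to world coordinates); the wrist camera has in their place "T_tool_cam" (4x4, takes a point from camera to tool coordinates, whose origin is the TCP and whose axes are the flange's). Camera axes: x right, y up, looking along -z (the intrinsics and any distortion apply to the point x, -y, -z); pixel columns grow to the right and rows downward; lengths in mm; the calibration is good to about 2 mm. A picture is of the moment at which its call begins: read the wrist's pose just before it. get_calibration takes no time and is no camera call.
- env.job_done(): hands the job in; it is judged then, once.
The state is a dict: "t": time; "joints": joint angles; "qvel": joint speeds; "tau": joint torques, N m; "eef_pos": TCP position; "tcp_rot": TCP orientation; "ft_force": force on the tool from outside, world axes, zero at the start; "moment": the same for the moment, N m; "opening": opening from 0.0 (shut) to 1.0 (fully open); "grip_force": force on a finger pad.
Only numpy, scipy, OpenCV 4.12 (cv2) and the standard library are available. Lean on these libraries where they do the work, as an engineer would, in place of code of your own. Each camera call takes 0.05 s, during which the arm holds its last target. There are 200 camera calls.

## Working session

There is one attempt and no reset: what is moved stays moved. The work goes in short steps, Python scripts to look and compute and a tool call to move; the robot and the scene stay as the last step left them, time stands still between calls to the robot, and variables do not carry over. Pictures are saved under pics/ and viewed, at most 10 in all, crops included, and the job is handed in when it is done.

Besides the shell and the picture viewer there is one more tool, called after "Emit:" by a JSON object that holds its "fn" and its "kwargs". carry_out: Moves the arm, as the interface text tells. Its arguments: {"type":"object","properties":{"series":{"type":"array","items":{"type":"array","items":{"type":"number"}}}},"required":["series"]}

```bash
mkdir -p pics; ls; cat > h.py <<'E'
from cell import env
import numpy as np, cv2
def save(img,n): cv2.imwrite('pics/'+n,img[:,:,::-1])
def rayp(name,u,v,z):
    c=env.get_calibration(name);K=np.array(c['intrinsics'])
    T=np.array(c['cam_to_world']) if 'cam_to_world' in c else tool()@np.array(c['T_tool_cam'])
    p=np.array([(u-K[0,2])/K[0,0],(v-K[1,2])/K[1,1],1.]);d=T[:3,:3]@(p*[1,-1,-1]);o=T[:3,3]
    return o+d*(z-o[2])/d[2]
def tool():
    from scipy.spatial.transform import Rotation as R
    s=env.state();T=np.eye(4);r=np.array(s['tcp_rot']);T[:3,:3]=R.from_euler('xyz',r).as_matrix() if r.size==3 else r
    T[:3,3]=s['eef_pos'];return T
def depthpts(name,d):
    c=env.get_calibration(name);K=np.array(c['intrinsics'])
    T=np.array(c['cam_to_world']) if 'cam_to_world' in c else tool()@np.array(c['T_tool_cam'])
    v,u=np.mgrid[:480,:640];P=np.stack([(u-K[0,2])/K[0,0]*d,-(v-K[1,2])/K[1,1]*d,-d],-1)
    return P@T[:3,:3].T+T[:3,3]
E
python3 - <<'E'
from h import *
print(env.state())
for n in('side','top','wrist'):
    c=env.get_calibration(n);print(n,c)
    if n!='wrist':
        p,d=env.read_camera(n);save(p,n+'0.png');np.save(n+'_d.npy',d);np.save(n+'_p.npy',p)
E
```

```text
pics
{'t': 0.0, 'joints': array([-1.27460751e+00,  4.91565571e-01,  1.55945501e+00, -2.13085970e-05,
        1.09168890e+00, -1.05617830e-01]), 'qvel': array([-2.00528356e-05,  1.86453814e-03, -3.62512307e-04, -6.38514118e-04,
       -1.48078391e-04, -1.52001845e-03]), 'tau': array([-4.42882301e-03, -6.12650156e+01, -2.58178657e+01,  6.90731546e-02,
        4.82100318e-02, -6.52567860e-05]), 'eef_pos': array([ 244.4257043 , -575.18705735,  404.15597958]), 'tcp_rot': array([-3.14048006e+00, -9.89438173e-05,  4.01816429e-01]), 'ft_force': array([ 0.04880328, -0.15173919,  0.51650534]), 'moment': array([ 0.04036552, -0.02203026,  0.05666936]), 'grip_force': 0.0, 'opening': 1.0017507300878212}
side {'intrinsics': array([[447.38307322,   0.        , 316.49721374],
       [  0.        , 447.38307322, 238.95057037],
       [  0.        ,   0.        ,   1.        ]]), 'cam_to_world': array([[-9.98370743e-01, -3.16487158e-02,  4.74786060e-02,
         5.56691175e+02],
       [ 5.67990997e-02, -6.30718606e-01,  7.73930166e-01,
         7.69524282e+02],
       [ 5.45174432e-03,  7.75365977e-01
[... 495 characters left out ...]
    [-9.39316270e-03,  9.51090527e-02,  9.95422542e-01,
         1.22063547e+03],
       [ 0.00000000e+00,  0.00000000e+00,  0.00000000e+00,
         1.00000000e+00]])}
wrist {'intrinsics': array([[384.53008817,   0.        , 323.25253235],
       [  0.        , 384.53008817, 232.65390669],
       [  0.        ,   0.        ,   1.        ]]), 'T_tool_cam': array([[ 3.81714713e-04,  9.59559398e-01,  2.81505980e-01,
         7.94224805e+01],
       [ 9.99999907e-01, -3.10182220e-04, -2.98666528e-04,
         1.75879431e-01],
       [-1.99270124e-04,  2.81506068e-01, -9.59559427e-01,
         2.07970586e+01],
       [ 0.00000000e+00,  0.00000000e+00,  0.00000000e+00,
         1.00000000e+00]])}
```

View pics/top0.png

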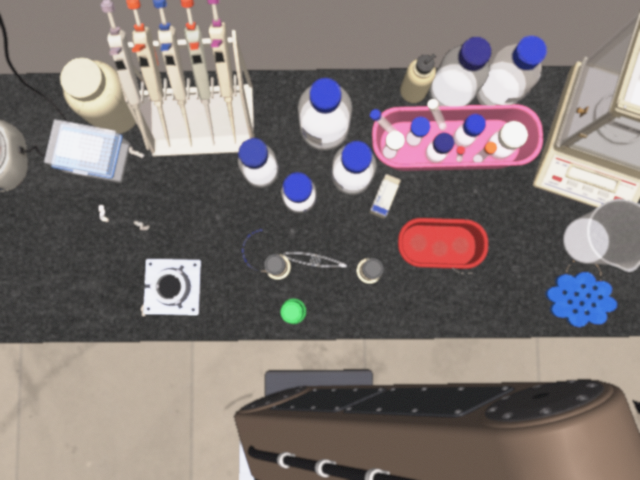

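View pics/side0.png

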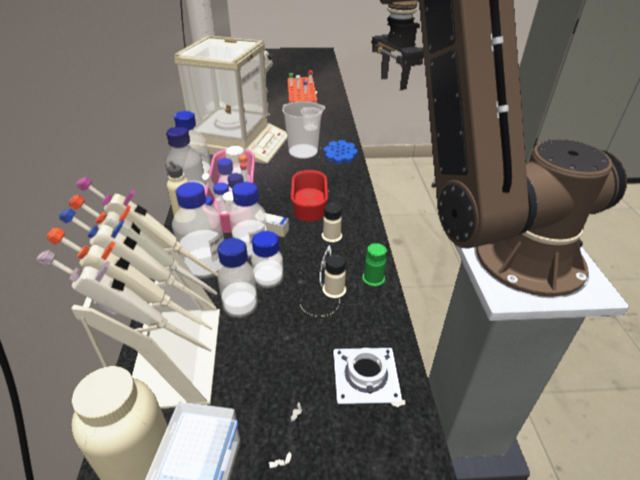

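Top view: cream pots with dark caps are at (277,265) and (370,270). The only thing that could be taken for them is the green look-alike at (293,311), which I'll leave alone. The socket is at (172,287) and the red tub at (443,243). The forceps lie between the pots at (315,260), with the carton at (385,195) and the bottle at (299,192). The side view agrees: pots at (334,275) and (332,222), green one at (375,264).

```bash
python3 - <<'E'
from h import *
p=np.load('top_p.npy');d=np.load('top_d.npy');P=depthpts('top',d)
big=cv2.resize(p[220:330,130:500],None,fx=2,fy=2,interpolation=cv2.INTER_CUBIC);save(big,'crop.png')
for n,(u,v) in dict(L=(277,265),R=(370,270)).items():
    w=np.zeros((480,640),bool);w[v-22:v+22,u-22:u+22]=1
    m=w&(P[...,2]>75)&(P[...,2]<100)
    q=P[m];lo,hi=q.min(0),q.max(0);print(n,m.sum(),'z',np.median(q[:,2]),'mid',(lo+hi)/2,'size',hi-lo)
hsv=cv2.cvtColor(p,cv2.COLOR_RGB2HSV)
m=((hsv[...,0]<8)|(hsv[...,0]>172))&(hsv[...,1]>150);m[:,:390]=0;m[:,500:]=0;m[:200]=0;m[290:]=0
m2=m&(P[...,2]>45);pts=P[m2][:,:2].astype(np.float32);print('tub',cv2.minAreaRect(pts),np.median(P[m2][:,2]))
f=P[235:252,432:455];print('tubfloor z',np.median(f[...,2]))
m=(p.min(2)>120);m[:,:135]=0;m[:,210:]=0;m[:250]=0;m[325:]=0
c=max(cv2.findContours(m.astype(np.uint8),0,2)[0],key=cv2.contourArea);print('plate z',np.median(P[m][:,2]))
r=cv2.minAreaRect(c);print(r); bp=cv2.boxPoints(r);print([rayp('top',*b,6)[:2].round(0) for b in bp],rayp('top',*r[0],6))
for zz in ((10,16),(16,40)):
    w=np.zeros((480,640),bool);w[255:320,140:205]=1;w&=(P[...,2]>zz[0])&(P[...,2]<zz[1]);q=P[w];print(zz,w.sum(),np.median(q,0) if w.sum() else '',(q.min(0),q.max(0)) if w.sum() else '')
print('green',rayp('top',293,311,80),'carton',rayp('top',385,195,40),'forceps ends',rayp('top',285,256,5),rayp('top',346,265,5))
E
```

```text
L 348 z 87.42348360965002 mid [474.30312699  80.43464202  84.68856052] size [40.3555561  40.15103872 16.6151494 ]
R 354 z 87.06772554505574 mid [ 464.26420242 -107.75500849   84.17219414] size [40.44241792 38.90548094 18.10245008]
tub ((498.6376647949219, -165.6768341064453), (115.15555572509766, 347.28228759765625), 10.631523132324219) 56.57315312589003
tubfloor z 2.616559536759951
plate z 7.271363181651168
((170.68682861328125, 287.021484375), (58.096641540527344, 57.72182083129883), 1.7899105548858643)
[array([379., 361.]), array([497., 359.]), array([492., 239.]), array([374., 242.])] [435.06908431 300.30528717   6.        ]
(10, 16) 305 [436.9990297  297.37923861  12.19392316] (array([379.54469741, 243.0579612 ,  10.00425669]), array([489.10783095, 350.85597334,  15.99121321]))
(16, 40) 919 [435.14101836 298.30727588  27.23289284] (array([390.13158873, 264.70146946,  16.0176223 ]), array([479.2364856 , 348.64853414,  39.95234611]))
green [384.71766126  45.40592283  80.        ] carton [ 615.00097324 -141.16217642   40.        ] forceps ends [496.22099364  64.35040403   5.        ] [476.03817259 -61.40945303   5.        ]
```

View pics/crop.png

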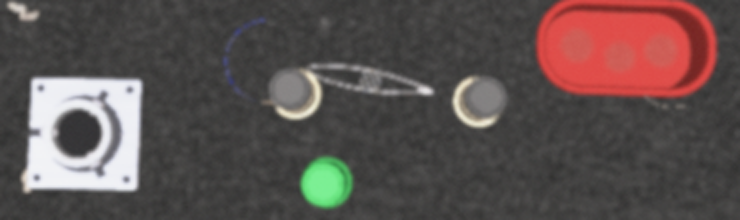

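Both caps sit at z≈87 mm and about 40 mm across, as expected, and neither choice is the green one. I'll move to the right-hand pot first, turning to yaw 0.

Emit:
{"fn": "carry_out", "kwargs": {"series": [[0.02,-0.018,0,2,1],[0.06,-0.053,0,5,1],[0.105,-0.094,0,8,1],[0.15,-0.134,0,11,1],[0.195,-0.174,0,14,1],[0.24,-0.214,0.02,17,1],[0.285,-0.254,0.04,20,1],[0.325,-0.29,0.06,23,1],[0.36,-0.321,0.075,23,1],[0.38,-0.339,0.084,23,1],[0.385,-0.344,0.084,23,1],[0.385,-0.344,0.084,23,1],[0.385,-0.344,0.084,23,1]]}}

```text
t: 1.72
eef_pos: [464.0, -108.9, 321.1]
tcp_rot: [3.141, -0.0, -0.001]
ft_force: [-0.2, -0.1, -0.3]
opening: 1.002
grip_force: 0.0
```

```bash
python3 - <<'E'
from h import *
s=env.state();print(s['eef_pos'],s['tcp_rot'],s['ft_force'])
p,d=env.read_camera('wrist');save(p,'w1.png');P=depthpts('wrist',d)
m=(P[...,2]>80)&(P[...,2]<95)&(np.hypot(P[...,0]-464,P[...,1]+108)<35)
q=P[m];print(m.sum(),np.median(q[:,2]),(q.min(0)+q.max(0))/2,q.max(0)-q.min(0))
print(cv2.minEnclosingCircle(q[:,:2].astype(np.float32)))
m=(P[...,2]>15)&(P[...,2]<60)&(abs(P[...,0]-464)<35)&(abs(P[...,1]+108)<35);q=P[m];print('body',m.sum(),q.min(0),q.max(0))
p=np.load('top_p.npy');P=depthpts('top',np.load('top_d.npy'))
r=p[...,0].astype(int)-np.maximum(p[...,1],p[...,2]);m=((r>70)&(p[...,1]<90)).astype(np.uint8);m[:215]=0;m[275:]=0;m[:,:390]=0;m[:,495:]=0
c=max(cv2.findContours(m,0,2)[0],key=cv2.contourArea);b=cv2.minAreaRect(c);print(b,rayp('top',*b[0],58),[rayp('top',*k,58)[:2].round() for k in cv2.boxPoints(b)])
P2=P[np.where(m>0)];f=P2[(P2[:,2]<8)&(P2[:,2]>-3)];print('floor',f.min(0),f.max(0))
E
```

```text
[ 464.0063573  -108.90885658  321.0607818 ] [ 3.14127206e+00 -4.58271700e-04 -6.78895677e-04] [-0.19406571 -0.12448044 -0.34227766]
3537 86.41395825066215 [ 465.70656562 -109.53487314   84.5246899 ] [40.58346049 40.81527985  9.02711113]
((465.56103515625, -109.31563568115234), 20.66806983947754)
body 909 [ 464.48911931 -131.03846276   15.11830208] [487.75986371 -87.89092887  59.99753908]
((442.5593566894531, 242.77789306640625), (89.46407318115234, 49.34998321533203), 1.9749339818954468) [ 514.75624803 -250.52757316   58.        ] [array([ 470., -159.]), array([ 568., -165.]), array([ 560., -342.]), array([ 462., -335.])]
floor [ 472.85741792 -355.79049271   -2.91047537] [ 572.90616015 -177.60200509    7.91847034]
```

View pics/w1.png

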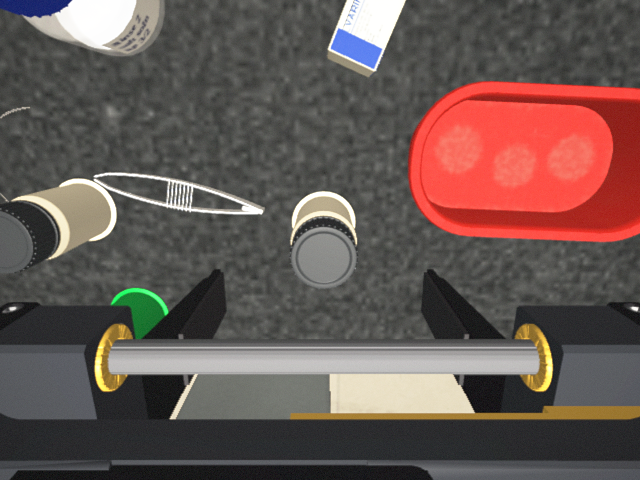

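The wrist view shows the dark cap at (323,258), centred between the fingers, with its foot flange at (322,210). The forceps tip at (262,210) and the green pot at (135,310) are both clear. Now I'll descend and grip.

Emit:
{"fn": "carry_out", "kwargs": {"series": [[0.0015,0.0005,0.015,0,1],[0.0015,0.0005,0.035,0,1],[0.0015,0.0005,0.055,0,1],[0.0015,0.0005,0.067,0,1],[0.0015,0.0005,0.0715,0,1],[0.0015,0.0005,0.0715,0,1],[0.0015,0.0005,0.0715,0,0],[0.0015,0.0005,0.0715,0,0],[0.0015,0.0005,0.0715,0,0],[0.0015,0.0005,0.0715,0,0],[0.0015,0.0005,0.0715,0,0],[0.0015,0.0005,0.0715,0,0],[0.0015,0.0005,0.0715,0,0]]}}

```text
t: 3.4
eef_pos: [465.8, -108.6, 249.2]
tcp_rot: [3.141, -0.0, 0.0]
ft_force: [-0.0, 0.3, 0.3]
opening: 0.458
grip_force: 30.0
```

Emit:
{"fn": "carry_out", "kwargs": {"series": [[0,0,-0.004,0,0],[0,0,-0.012,0,0],[0,0,-0.02,0,0],[0,0,-0.024,0,0],[0,0,-0.025,0,0],[0,0,-0.025,0,0],[0,0,-0.025,0,0],[0,0,-0.025,0,0],[0,0,-0.025,0,0],[0,0,-0.025,0,0],[0,0,-0.025,0,0]]}}

```text
t: 4.78
eef_pos: [465.7, -108.6, 274.2]
tcp_rot: [3.142, -0.0, 0.0]
ft_force: [-0.6, -0.3, -1.2]
opening: 0.457
grip_force: 30.0
```

```bash
python3 - <<'E'
from h import *
for i in range(4):
    s=env.state();print(s['eef_pos'],s['ft_force'],s['moment'],s['tau'][1:3],s['opening'])
    p,d=env.read_camera('side')
save(cv2.resize(p[150:350,240:440],None,fx=3,fy=3),'s1.png')
E
```

```text
[ 465.74773056 -108.56295961  274.21691455] [-0.57683889 -0.26674711 -1.1787553 ] [ 0.00187319 -0.00842451  0.05718873] [-50.46207547 -15.40125668] 0.45690147065200276
[ 465.75448906 -108.55760458  274.22437721] [ 0.65757284 -0.14002712 -1.30571067] [0.06184725 0.06169514 0.02208769] [-50.46545506 -15.40236533] 0.45543131506973356
[ 465.76522803 -108.55151723  274.23108263] [ 0.36718427 -0.60211122 -1.30486737] [ 0.02362045 -0.02248204 -0.02734453] [-50.46812296 -15.40294111] 0.4528708002703887
[ 465.75956023 -108.55181403  274.2244944 ] [-0.8426066  -0.22101557 -0.33051965] [-0.02456726  0.01191692  0.05039736] [-50.47135234 -15.40416241] 0.46134281123679016
```

View pics/s1.png

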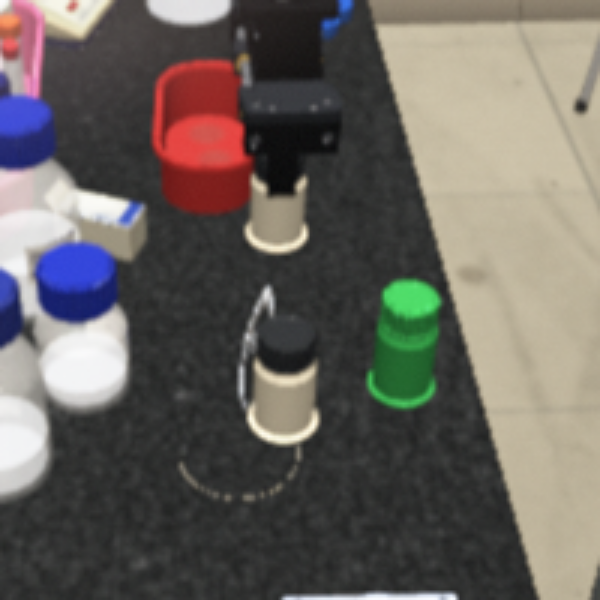

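The side view shows the pot held upright at crop (277,215), clear of the bench. The load is about 1 N, so this is the empty pot and it goes to the tub.

Emit:
{"fn": "carry_out", "kwargs": {"series": [[0,0,-0.015,0,0],[0,0,-0.035,0,0],[0,0.005,-0.05,0,0],[0.005,0.02,-0.055,0,0],[0.016,0.046,-0.055,0,0],[0.027,0.076,-0.055,0,0],[0.037,0.106,-0.055,0,0],[0.045,0.13,-0.055,0,0],[0.049,0.14,-0.055,0,0],[0.049,0.142,-0.05,0,0],[0.049,0.142,-0.035,0,0],[0.049,0.142,-0.015,0,0],[0.049,0.142,0.003,0,0],[0.049,0.142,0.012,0,0],[0.049,0.142,0.017,0,0],[0.049,0.142,0.019,0,0],[0.049,0.142,0.019,0,0],[0.049,0.142,0.019,0,0]]}}

```text
t: 7.22
eef_pos: [514.8, -250.6, 255.6]
tcp_rot: [3.141, -0.001, 0.0]
ft_force: [1.1, 0.7, -0.6]
opening: 0.457
grip_force: 30.0
```

Emit:
{"fn": "carry_out", "kwargs": {"series": [[0,0,0.001,0,0],[0,0,0.0015,0,0],[0,0,0.002,0,0],[0,0,0.0025,0,0],[0,0,0.0025,0,0],[0,0,0.0025,0,0]]}}

```text
t: 7.98
eef_pos: [514.8, -250.5, 252.7]
tcp_rot: [3.142, -0.0, 0.0]
ft_force: [-0.1, 0.3, -0.5]
opening: 0.459
grip_force: 30.0
```

Emit:
{"fn": "carry_out", "kwargs": {"series": [[0,0,0.0003,0,0],[0,0,0.0006,0,0],[0,0,0.0006,0,0],[0,0,0.0006,0,0]]}}

```text
t: 8.48
eef_pos: [514.8, -250.6, 252.1]
tcp_rot: [3.141, -0.0, 0.0]
ft_force: [0.6, -0.0, -1.2]
opening: 0.456
grip_force: 30.0
```

Emit:
{"fn": "carry_out", "kwargs": {"series": [[0,0,0.0003,0,0],[0,0,0.0006,0,0],[0,0,0.0006,0,0],[0,0,0.0006,0,0]]}}

```text
t: 8.98
eef_pos: [514.9, -250.5, 251.9]
tcp_rot: [3.141, -0.001, 0.0]
ft_force: [-0.0, 0.3, 5.3]
opening: 0.461
grip_force: 30.0
```

Emit:
{"fn": "carry_out", "kwargs": {"series": [[0,0,0,0,0.6],[0,0,0,0,1],[0,0,0,0,1],[0,0,0,0,1],[0,0,-0.015,0,1],[0,0,-0.04,0,1],[0,0,-0.06,0,1],[0,-0.01,-0.07,0,1],[-0.005,-0.04,-0.07,0,1],[-0.011,-0.085,-0.07,0,1],[-0.017,-0.135,-0.07,0,1],[-0.023,-0.185,-0.07,0,1],[-0.029,-0.235,-0.07,0,1],[-0.035,-0.28,-0.07,0,1],[-0.039,-0.312,-0.07,0,1],[-0.041,-0.328,-0.07,0,1],[-0.041,-0.331,-0.07,0,1],[-0.041,-0.331,-0.07,0,1],[-0.041,-0.331,-0.07,0,1]]}}

```text
t: 11.35
eef_pos: [473.9, 79.6, 321.5]
tcp_rot: [3.141, 0.0, -0.001]
ft_force: [0.3, -0.7, -0.1]
opening: 1.0
grip_force: 0.0
```

```bash
python3 - <<'E'
from h import *
s=env.state();print(s['eef_pos'],s['tcp_rot'],s['ft_force'])
p,d=env.read_camera('wrist');P=depthpts('wrist',d)
m=(P[...,2]>80)&(P[...,2]<95)&(np.hypot(P[...,0]-474,P[...,1]-80)<35)
q=P[m];print(m.sum(),np.median(q[:,2]),cv2.minEnclosingCircle(q[:,:2].astype(np.float32)))
p,d=env.read_camera('top');P=depthpts('top',d)
m=(P[...,2]>75)&(P[...,2]<105)&(abs(P[...,0]-515)<30)&(abs(P[...,1]+250)<40)
q=P[m];print('tubpot',m.sum(),np.median(q[:,2]),(q.min(0)+q.max(0))/2,q.max(0)-q.min(0))
E
```

```text
[473.87004271  79.64771238 321.4680268 ] [ 3.14143361e+00  4.39206275e-05 -7.86766684e-04] [ 0.32941729 -0.68851049 -0.08287246]
3525 86.45082725897277 ((475.77191162109375, 79.67862701416016), 20.622169494628906)
tubpot 369 89.72638552148942 [ 513.09871878 -249.6449907    86.30514662] [40.42681241 40.32227978 18.6394431 ]
```

Emit:
{"fn": "carry_out", "kwargs": {"series": [[0.0018,0,0.015,0,1],[0.0018,0,0.035,0,1],[0.0018,0,0.055,0,1],[0.0018,0,0.067,0,1],[0.0018,0,0.072,0,1],[0.0018,0,0.072,0,1],[0.0018,0,0.072,0,0],[0.0018,0,0.072,0,0],[0.0018,0,0.072,0,0],[0.0018,0,0.072,0,0],[0.0018,0,0.072,0,0],[0.0018,0,0.072,0,0],[0.0018,0,0.072,0,0]]}}

```text
t: 13.08
eef_pos: [475.5, 80.4, 249.5]
tcp_rot: [3.141, 0.0, 0.0]
ft_force: [-0.2, -1.6, 1.0]
opening: 0.458
grip_force: 30.0
```

Emit:
{"fn": "carry_out", "kwargs": {"series": [[0,0,-0.004,0,0],[0,0,-0.012,0,0],[0,0,-0.02,0,0],[0,0,-0.024,0,0],[0,0,-0.025,0,0],[0,0,-0.025,0,0],[0,0,-0.025,0,0],[0,0,-0.025,0,0],[0,0,-0.025,0,0],[0,0,-0.025,0,0],[0,0,-0.025,0,0]]}}

```text
t: 14.45
eef_pos: [475.5, 80.4, 274.5]
tcp_rot: [3.142, -0.0, 0.0]
ft_force: [-0.4, 0.4, -5.3]
opening: 0.456
grip_force: 30.0
```

It reads 5.3 N, so this is the loaded pot. I'll carry it up and stop short of the socket to get a closer view.

Emit:
{"fn": "carry_out", "kwargs": {"series": [[0,0,-0.015,0,0],[0,0,-0.035,0,0],[0,-0.005,-0.055,0,0],[-0.01,-0.02,-0.065,0,0],[-0.03,-0.05,-0.066,0,0],[-0.055,-0.09,-0.066,0,0],[-0.08,-0.13,-0.066,0,0],[-0.104,-0.17,-0.066,0,0],[-0.122,-0.203,-0.066,0,0],[-0.13,-0.218,-0.066,0,0],[-0.13,-0.22,-0.066,0,0],[-0.13,-0.22,-0.066,0,0],[-0.13,-0.22,-0.066,0,0],[-0.13,-0.22,-0.066,0,0]]}}

```text
t: 16.2
eef_pos: [345.7, 299.9, 340.5]
tcp_rot: [3.141, 0.0, -0.001]
ft_force: [0.6, 0.4, -5.3]
opening: 0.458
grip_force: 30.0
```

```bash
python3 - <<'E'
from h import *
s=env.state();print(s['eef_pos'],s['tcp_rot'],s['ft_force'])
p,d=env.read_camera('wrist');save(p,'w2.png');np.save('w2p.npy',p);np.save('w2d.npy',d);np.save('w2T.npy',tool());P=depthpts('wrist',d)
w=(abs(P[...,0]-435)<50)&(abs(P[...,1]-300)<50)
h,e=np.histogram(P[w][:,2],bins=np.arange(0,60,1));print([(int(a),int(b)) for a,b in zip(e,h) if b>150])
E
```

```text
[345.65883943 299.93743265 340.45137287] [ 3.14141202e+00  4.39880078e-05 -6.05759606e-04] [ 0.55023805  0.4367313  -5.33101267]
[(3, 388), (4, 2630), (5, 3603), (6, 1354), (7, 616), (8, 229), (9, 168), (14, 168), (15, 1159), (16, 1793), (17, 593), (24, 177), (25, 276), (26, 276), (27, 179), (32, 238), (33, 479), (34, 959), (35, 1122), (36, 324)]
```

View pics/w2.png

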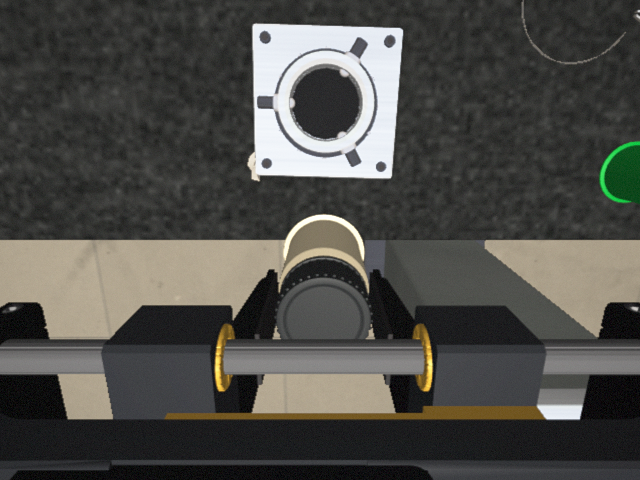

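The wrist view shows the socket's well at about (326,103), with three plungers round it. The held pot's cap is at (323,310) and its foot arc at (323,230). Next I'll fit the collar and the held cap in this same view, so that calibration bias cancels.

```bash
python3 - <<'E'
from h import *
p=np.load('w2p.npy');d=np.load('w2d.npy');P=depthpts('wrist',d)
def fit(q):
    A=np.c_[2*q,np.ones(len(q))];c=np.linalg.lstsq(A,(q**2).sum(1),rcond=None)[0];return c[:2],np.sqrt(c[2]+c[:2]@c[:2])
w=(abs(P[...,0]-435)<50)&(abs(P[...,1]-300)<50)
m=w&(P[...,2]>31)&(P[...,2]<39);q=P[m];print('rim',np.median(q[:,2]),(q[:,:2].min(0)+q[:,:2].max(0))/2)
m8=cv2.morphologyEx(m.astype(np.uint8),cv2.MORPH_CLOSE,np.ones((3,3)))
cs,hi=cv2.findContours(m8,cv2.RETR_CCOMP,cv2.CHAIN_APPROX_NONE)
zr=np.median(q[:,2])
for c,h in zip(cs,hi[0]):
    if len(c)>60:
        x=np.array([rayp('wrist',u,v,zr)[:2] for u,v in c[:,0]]);print('contour',len(c),h[3],fit(x))
m=w&(P[...,2]>13)&(P[...,2]<19)&(np.hypot(P[...,0]-435,P[...,1]-300)<27);q=P[m];print('floor',np.median(q,0),(q.min(0)+q.max(0))/2)
# dark disc of well vs. white collar
g=cv2.cvtColor(p,cv2.COLOR_RGB2GRAY);k=((g<90)&(np.hypot(*(np.mgrid[:480,:640]-np.array([103,326])[:,None,None]))<45)).astype(np.uint8)
c=max(cv2.findContours(k,0,1)[0],key=cv2.contourArea);print('dark ellipse',cv2.fitEllipse(c))
# held cap
m=(P[...,2]>165)&(P[...,2]<195)&(np.hypot(P[...,0]-346,P[...,1]-300)<35);q=P[m];print('cap',m.sum(),np.median(q[:,2]))
z=np.median(q[:,2]);m&=abs(P[...,2]-z)<4;c=max(cv2.findContours(m.astype(np.uint8),0,1)[0],key=cv2.contourArea)
x=np.array([rayp('wrist',u,v,z)[:2] for u,v in c[:,0]]);x=x[x[:,0]>346-8];print('cap',fit(x))
# foot front arc
h=cv2.cvtColor(p,cv2.COLOR_RGB2HSV);k=(p.min(2)>190);k[:205]=0;k[275:]=0;k[:,:275]=0;k[:,372:]=0
arc=[(u,np.argmax(k[:,u])) for u in range(285,363) if k[:,u].any()]
zf=340.45-249.5+2.5;x=np.array([rayp('wrist',u,v,zf)[:2] for u,v in arc]);print('foot',len(x),fit(x))
E
```

```text
rim 34.87921903408335 [436.3812246 298.1458331]
contour 278 -1 (array([436.54597371, 297.97806148]), np.float64(33.57795302016782))
contour 219 0 (array([436.40830858, 297.95123708]), np.float64(26.13463742034417))
floor [437.20824417 298.32344922  16.27486109] [436.02252544 298.6669828   16.09028827]
dark ellipse ((325.44720458984375, 102.82560729980469), (66.03142547607422, 69.12964630126953), 179.44801330566406)
cap 8458 177.31811653522175
cap (array([347.23155539, 299.66159083]), np.float64(19.850753389533534))
foot 78 (array([345.08225142, 299.47885918]), np.float64(24.982081883685584))
```

The collar fits at (436.4,298.0), with radii 33.6 and 26.1 as described. The held foot fits at radius 25.0. The rim is at about z=36 and the floor at about 17. Next I'll move over the well and go down to just above the rim.

Emit:
{"fn": "carry_out", "kwargs": {"series": [[0.008,0,0,0,0],[0.025,0,0,0,0],[0.045,0,0,0,0],[0.065,0.001,0,0,0],[0.082,0.0013,0.004,0,0],[0.09,0.0013,0.012,0,0],[0.0915,0.0013,0.024,0,0],[0.0915,0.0013,0.036,0,0],[0.0915,0.0013,0.045,0,0],[0.0915,0.0013,0.049,0,0],[0.0915,0.0013,0.051,0,0],[0.0915,0.0013,0.051,0,0],[0.0915,0.0013,0.051,0,0]]}}

```text
t: 17.88
eef_pos: [436.9, 299.2, 289.8]
tcp_rot: [-3.141, -0.001, 0.0]
ft_force: [-0.4, -0.7, -5.2]
opening: 0.455
grip_force: 30.0
```

```bash
python3 - <<'E'
from h import *
s=env.state();print(s['eef_pos'],s['tcp_rot'],s['ft_force'])
p,d=env.read_camera('side');c=env.get_calibration('side');T=np.linalg.inv(np.array(c['cam_to_world']));K=c['intrinsics']
q=T[:3,:3]@np.array([437,298.,40])+T[:3,3];q=K@(q*[1,-1,-1]);u,v=(q[:2]/q[2]).astype(int);print(u,v)
save(cv2.resize(p[v-60:v+60,u-60:u+60],None,fx=5,fy=5,interpolation=cv2.INTER_CUBIC),'s2.png')
E
```

```text
[436.94610684 299.15252238 289.781784  ] [-3.14140351e+00 -5.44414682e-04  3.54319768e-04] [-0.44287966 -0.65538293 -5.16554416]
366 361
```

View pics/s2.png

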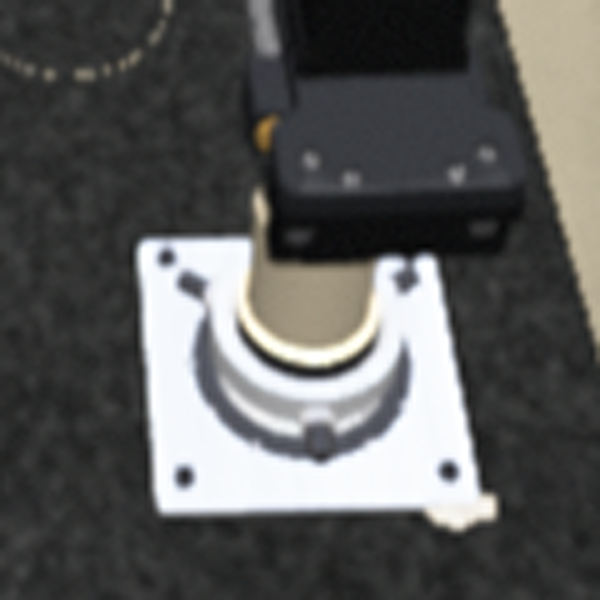

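The side view shows the foot at crop (311,330), over the collar with its ring from 210 to 410, so it is roughly centred. Now I'll lower slowly, watching the forces.

Emit:
{"fn": "carry_out", "kwargs": {"series": [[0,0.0005,0.001,0,0],[0,0.0005,0.0025,0,0],[0,0.0005,0.004,0,0],[0,0.0005,0.005,0,0],[0,0.0005,0.005,0,0],[0,0.0005,0.005,0,0]]}}

```text
t: 18.68
eef_pos: [436.9, 298.6, 284.5]
tcp_rot: [3.142, -0.0, 0.0]
ft_force: [0.4, -0.3, -5.1]
opening: 0.46
grip_force: 30.0
```

Emit:
{"fn": "carry_out", "kwargs": {"series": [[0,0,0.0007,0,0],[0,0,0.0015,0,0],[0,0,0.0022,0,0],[0,0,0.003,0,0],[0,0,0.003,0,0],[0,0,0.003,0,0]]}}

```text
t: 19.42
eef_pos: [436.9, 298.6, 281.5]
tcp_rot: [3.141, 0.0, 0.0]
ft_force: [0.1, -0.3, -5.1]
opening: 0.458
grip_force: 30.0
```

Emit:
{"fn": "carry_out", "kwargs": {"series": [[0,0,0.0007,0,0],[0,0,0.0015,0,0],[0,0,0.0022,0,0],[0,0,0.003,0,0],[0,0,0.003,0,0],[0,0,0.003,0,0]]}}

```text
t: 20.18
eef_pos: [436.9, 298.6, 278.5]
tcp_rot: [3.142, -0.0, 0.0]
ft_force: [-0.6, -0.7, -5.8]
opening: 0.461
grip_force: 30.0
```

Emit:
{"fn": "carry_out", "kwargs": {"series": [[0,0,0.0005,0,0],[0,0,0.001,0,0],[0,0,0.0015,0,0],[0,0,0.002,0,0],[0,0,0.002,0,0],[0,0,0.002,0,0]]}}

```text
t: 20.92
eef_pos: [436.9, 298.6, 276.5]
tcp_rot: [3.142, -0.0, 0.0]
ft_force: [-0.2, 0.0, -4.4]
opening: 0.456
grip_force: 30.0
```

Emit:
{"fn": "carry_out", "kwargs": {"series": [[0,0,0.0005,0,0],[0,0,0.001,0,0],[0,0,0.0015,0,0],[0,0,0.0015,0,0],[0,0,0.0015,0,0]]}}

```text
t: 21.55
eef_pos: [436.9, 298.6, 275.0]
tcp_rot: [3.142, -0.0, 0.0]
ft_force: [-0.2, 0.3, -5.1]
opening: 0.461
grip_force: 30.0
```

Emit:
{"fn": "carry_out", "kwargs": {"series": [[0,0,0.0005,0,0],[0,0,0.001,0,0],[0,0,0.0015,0,0],[0,0,0.0015,0,0],[0,0,0.0015,0,0]]}}

```text
t: 22.18
eef_pos: [436.9, 298.6, 273.5]
tcp_rot: [3.141, 0.0, 0.0]
ft_force: [-0.1, -0.9, -4.1]
opening: 0.459
grip_force: 30.0
```

Emit:
{"fn": "carry_out", "kwargs": {"series": [[0,0,0.0004,0,0],[0,0,0.0008,0,0],[0,0,0.0012,0,0],[0,0,0.0012,0,0],[0,0,0.0012,0,0]]}}

```text
t: 22.8
eef_pos: [437.0, 298.6, 272.4]
tcp_rot: [-3.142, -0.0, 0.0]
ft_force: [0.1, -0.9, -1.2]
opening: 0.459
grip_force: 30.0
```

The balls are now taking the weight.

Emit:
{"fn": "carry_out", "kwargs": {"series": [[0,0,0.0004,0,0],[0,0,0.0008,0,0],[0,0,0.0012,0,0],[0,0,0.0012,0,0],[0,0,0.0012,0,0]]}}

```text
t: 23.42
eef_pos: [436.9, 298.7, 271.2]
tcp_rot: [-3.142, -0.0, 0.0]
ft_force: [-0.0, -0.5, 1.7]
opening: 0.458
grip_force: 30.0
```

Emit:
{"fn": "carry_out", "kwargs": {"series": [[0,0,0.0004,0,0],[0,0,0.0008,0,0],[0,0,0.0012,0,0],[0,0,0.0012,0,0],[0,0,0.0012,0,0]]}}

```text
t: 24.05
eef_pos: [436.9, 298.6, 269.8]
tcp_rot: [3.141, 0.0, 0.0]
ft_force: [0.2, 0.6, 2.1]
opening: 0.459
grip_force: 30.0
```

Emit:
{"fn": "carry_out", "kwargs": {"series": [[0,0,0.0004,0,0],[0,0,0.0008,0,0],[0,0,0.0012,0,0],[0,0,0.0012,0,0],[0,0,0.0012,0,0]]}}

```text
t: 24.68
eef_pos: [436.8, 298.6, 268.3]
tcp_rot: [3.141, 0.001, 0.0]
ft_force: [0.4, 0.2, -5.0]
opening: 0.46
grip_force: 30.0
```

Emit:
{"fn": "carry_out", "kwargs": {"series": [[0,0,0.0003,0,0],[0,0,0.0006,0,0],[0,0,0.0009,0,0],[0,0,0.0009,0,0],[0,0,0.0009,0,0]]}}

```text
t: 25.3
eef_pos: [436.9, 298.6, 267.6]
tcp_rot: [3.141, 0.0, 0.0]
ft_force: [0.6, 0.0, -6.8]
opening: 0.458
grip_force: 30.0
```

Emit:
{"fn": "carry_out", "kwargs": {"series": [[0,0,0.0003,0,0],[0,0,0.0006,0,0],[0,0,0.0008,0,0],[0,0,0.0008,0,0],[0,0,0.0008,0,0]]}}

```text
t: 25.92
eef_pos: [436.8, 298.6, 266.7]
tcp_rot: [3.141, 0.001, 0.0]
ft_force: [-0.1, 0.9, -11.3]
opening: 0.456
grip_force: 30.0
```

The clip is pulling the pot down, so I'll follow it to the floor.

Emit:
{"fn": "carry_out", "kwargs": {"series": [[0,0,0.0003,0,0],[0,0,0.0006,0,0],[0,0,0.0008,0,0],[0,0,0.0008,0,0],[0,0,0.0008,0,0]]}}

```text
t: 26.55
eef_pos: [436.9, 298.6, 266.3]
tcp_rot: [3.142, -0.0, 0.0]
ft_force: [-1.9, -0.8, -4.5]
opening: 0.458
grip_force: 30.0
```

Emit:
{"fn": "carry_out", "kwargs": {"series": [[0,0,0.0003,0,0],[0,0,0.0005,0,0],[0,0,0.0005,0,0],[0,0,0.0005,0,0]]}}

```text
t: 27.05
eef_pos: [436.9, 298.6, 265.8]
tcp_rot: [3.142, -0.0, 0.0]
ft_force: [-1.3, -2.0, 0.2]
opening: 0.456
grip_force: 30.0
```

Emit:
{"fn": "carry_out", "kwargs": {"series": [[0,0,0.0003,0,0],[0,0,0.0005,0,0],[0,0,0.0005,0,0],[0,0,0.0005,0,0]]}}

```text
t: 27.55
eef_pos: [437.0, 298.6, 265.4]
tcp_rot: [-3.142, -0.0, 0.0]
ft_force: [-2.1, -3.4, 5.7]
opening: 0.459
grip_force: 30.0
```

It's on the rubber floor with a few newtons of push and the clip holding. I'll release, rise and check.

Emit:
{"fn": "carry_out", "kwargs": {"series": [[0,0,0,0,0.6],[0,0,0,0,1],[0,0,0,0,1],[0,0,0,0,1],[0,0,-0.01,0,1],[0,0,-0.03,0,1],[0,0,-0.055,0,1],[0,0,-0.075,0,1],[0,0,-0.08,0,1],[-0.02,0,-0.08,0,1],[-0.035,0,-0.08,0,1],[-0.04,0,-0.08,0,1],[-0.04,0,-0.08,0,1],[-0.04,0,-0.08,0,1]]}}

```text
t: 29.3
eef_pos: [397.3, 298.7, 345.1]
tcp_rot: [3.142, -0.0, 0.0]
ft_force: [-0.4, -0.4, -0.1]
opening: 1.003
grip_force: 0.0
```

```bash
python3 - <<'E'
from h import *
s=env.state();print(s['eef_pos'],s['ft_force'])
def fit(q):
    A=np.c_[2*q,np.ones(len(q))];c=np.linalg.lstsq(A,(q**2).sum(1),rcond=None)[0];return c[:2],np.sqrt(c[2]+c[:2]@c[:2])
p,d=env.read_camera('wrist');save(p,'w3.png');P=depthpts('wrist',d)
m=(P[...,2]>97)&(P[...,2]<115)&(np.hypot(P[...,0]-437,P[...,1]-298)<35);q=P[m]
z=np.median(q[:,2]);print('cap',m.sum(),z,cv2.minEnclosingCircle(q[:,:2].astype(np.float32)))
A=np.c_[q[abs(q[:,2]-z)<3]];c=np.linalg.lstsq(np.c_[A[:,:2]-A[:,:2].mean(0),np.ones(len(A))],A[:,2],rcond=None)[0];print('tilt',c)
m=(P[...,2]>30)&(P[...,2]<40)&(np.hypot(P[...,0]-437,P[...,1]-298)<36);q=P[m];print('rim z',np.median(q[:,2]))
E
```

```text
[397.29534216 298.68546106 345.13296625] [-0.35309096 -0.44674517 -0.12787141]
cap 3664 102.50192190563445 ((437.0951232910156, 297.9386901855469), 20.533254623413086)
tilt [-1.54487124e-03 -1.18817405e-03  1.02524104e+02]
rim z 34.93543121088615
```

View pics/w3.png

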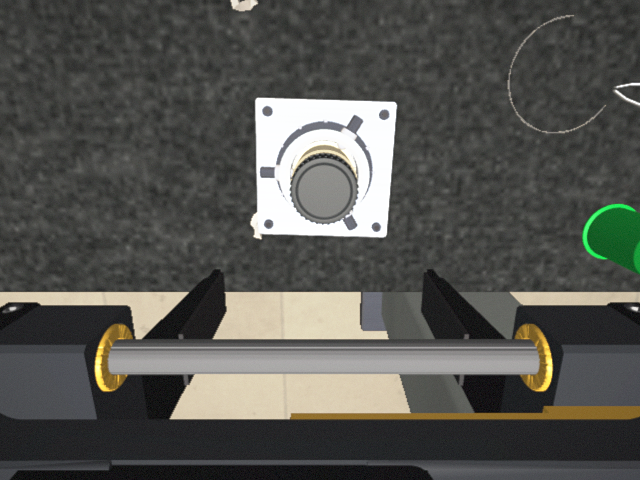

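The wrist view shows the pot in the socket, cap at (324,190). It stands level: the cap is 68 mm above the rim, where fully home should read about 69 mm and stuck on the balls about 76 mm. Earlier the tub pot also read upright, and the fingers are clear, so I'll hand in.

```bash
python3 -c "
from cell import env
print(env.job_done())"
```

```text
the job is handed in; nothing more can be done
None
```

I handed the job in: the loaded pot (about 5.3 N when lifted) reads level and fully home in the socket, and the empty one (about 1 N) stands upright on the red tub's floor. It took about 29 s and the arm is clear; the hand-in returned no verdict.

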